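# Click a tin home in the tin labeller and chock it

## Task

The labeller on the counter runs only while its roller switch is clicked in. Push the yellow chock along the lane so that it rolls the lying brown cocoa tin against the red roller; stop as soon as you feel the switch click, without driving it on into overtravel, and leave the chock there holding the tin. Push only on the chock: do not touch the tin or the switch with the robot, and leave the cup, bowl and teal tin where they are.

Things in the scene. Friction and masses are not known exactly. Their poses are not given: they have to be found in the camera images.
- labeller: Fixed tin labeller: bed 6 mm thick, straight lane between two white guides (92 mm apart inside, 22 mm high over the bed). Origin: underside of the bed on the lane's centre line; x runs along the lane from its open mouth (x = -0.15) to the switch, y left, z up; lane floor at z = 0.006. A 74 mm high label roll stands left of the lane at x = 0.075, the grey switch housing right of it at x = 0.086.
- lane_mouth (a point): Centre of the open near end of the lane, on the lane floor; same axes as the labeller. Chock and tin start in the lane.
- chock: Loose yellow chock, black rubber foot, white face, 0.55-0.78 kg, 60 mm long (x), 86 wide, 43 high; slides at 3 to 8 N and stays where left unless the switch is overtravelled. Origin: centre of its underside; x points along the lane to the tin. Push its flat upright rear face at x = -0.030, 6 to 42 mm above the lane floor; its front, leaning back 15 degrees, bears on the tin.
- cocoa_tin: Loose round cocoa tin, dark brown with golden lid, about 68 mm across (rolling radius 33 mm) and 85 mm long, 0.21 kg, lying across the lane so that it can roll along it. Origin: centre of its bottom end; z along its axis to the lid.
- tin_centre (a point): Middle of the cocoa tin, on its axis.
- switch_pivot (a point): Upright pivot of the roller switch, on top of its grey housing, at (0.08, -0.068, 0.060) in the labeller frame. The steel arm reaches from it to the left over the lane. Where the click comes differs from case to case: the roller's centre is then up to 14 mm either side of the pivot along the lane; this cannot be told from how the arm stands at the start.
- roller (a point): Centre of the red upright roller (20 mm across, 26 mm high) hanging under the free end of the switch arm, 68 mm from the pivot, at the height of the lying tin's middle. Pushed along the lane (+x of the labeller) the arm first swings loosely through up to 0.25 rad of free play, with no noticeable force, and then takes up the switch.
- roller_arm: Steel arm of the roller switch with its red roller, about 80 mm long; origin on the pivot, its axes as the labeller's turned by the arm's swing. Not to be touched by the robot.
- switch (a joint): Turn of the snap rocker in the switch, rad: 0 at rest and in the free play; 0.1 is 7 mm of roller travel. Force at the roller: 1.5 N at 0, rising to 2.6 N at 0.05, then it gives way with the click to 1.1 N at 0.16 and stiffens again (2.5 N at 0.22, hard stop at 0.27); felt through the chock about twice that. Clicked from 0.08; beyond 0.22 is overtravel. It springs back if the tin is not held.
- cup: Bystander: white espresso cup with an ear, 60 x 77 x 52 mm, standing left of the lane; origin at its underside. Further left, at about x 0.56, y 0.16 from the robot base, a fixed copper pot 0.28 m high stands on the counter: pass over it or round it.
- bean_bowl: Bystander: white bowl of beans, 68 mm across, 42 mm high, right of the lane; origin at its underside.
- teal_tin: Bystander: upright teal tin, 62 mm across, 75 mm high, right of the lane; origin at its underside.

How it is judged:
By the outcome, as a careful person would: the job done as asked, in the order asked, and still so for the second after the job is handed in, with the robot touching nothing.
It also fails if it takes over 61 s, if anything falls off the work surface, if the arm or the gripper's body presses on something with over 40 N, if the wrist force passes 120 N, or if a joint passes its speed limit or range.

## Robot

A 6-joint arm with a two-finger parallel gripper is mounted at the origin on a cart in front of the work surface, level with it; the furniture and walls round the work are solid. World frame = base frame: x ahead of the robot, y to its left, z up, the work surface at z = 0. Lengths are in m, angles in rad, forces in N, time in s.
With the tool pointing down it reaches from about 0.375 to 0.975 m from the base axis. Payload 3.8 kg.
Tool frame: the origin (TCP) lies on the centre line of the jaws, within the pads' length; the fingertips stand 25 mm ahead of it and the grasp point (between the pads) lies 6 mm ahead of it; y points along the fingers, z is the direction in which the jaws open and shut, and the axes are right-handed (so a half turn about y gives the same grasp; the last joint's range is limited). The gripper opens to 85 mm and grips with 20 to 120 N. Pads are 22 mm wide; open, the fingers measure 114 mm over their backs; the gripper's body (76 mm by 85 mm) begins 54 mm behind the grasp point. The pads swing forward as they close: fully open they stand 13 mm farther back than shut.
Start: joints at [1.282, 0.264, 1.604, -0, 1.274, -0.037], TCP at [0.168, 0.654, 0.256] pointing down, gripper open.
Joint ranges: [-2.63, 2.63], [-0.94, 2.18], [0.31, 2.57], [-1.31, 4.45], [0, 2.66], [-2.55, 2.55]. Speed limits (rad/s): [2.57, 2.57, 3.14, 3.14, 3.14, 3.14].

## Interface

Orientations are given as a rotation vector (axis times angle).
In Python, from workcell import bot gives the robot as it stands.
- The arm moves only by the shell command python3 -m jog 'ROWS' [FORCE]. ROWS is JSON, a list of rows, each a list of 5 numbers: the shift along the world's x, y, z in mm, then the turn about the world's z in degrees, then the finger opening in mm, from 0 to 85.4. A call has exactly 10 rows; each row is the pose to reach, as a shift and turn from the pose commanded when the call began; what a row does not reach only later rows make up. A row lasts 1/8 s, in which the tool goes at most 62.5 mm and 10.7 degrees, less where a joint would pass 70% of its speed; a pose out of reach is approached as far as the arm can. A call with a gripper value outside its range is refused whole. The fingers move at their own pace and stop on an object; FORCE is the grip in N (left out, the last holds). Time passes only in rows, so rows that repeat a pose let the fingers close, or fill a call up. It gives the time, the measured TCP pose, the force and the opening at its end, in the units of the state.
- bot.read_state(): the state, without advancing time (a new reading comes with each control period).
- bot.read_camera(name): name is "scene" or "top" or "wrist"; returns a dict with "pixels" (420x560x3 uint8, red, green, blue), "fx", "fy", "cx", "cy" (pixels), "R" (3x3) and "t" (3): a world point X has camera coordinates R X + t. Camera axes: x right, y down, z forward; pixel columns grow to the right and rows downward; lengths in m; the calibration is good to about 2 mm. A picture is of the moment at which its call begins. There is no depth.
- bot.finish_job(): hands the job in, once; it reports no verdict.
The state is a dict: "time": time; "q": joint angles; "joint_vel": joint speeds; "joint_torque": joint torques, N m; "tool_pos": TCP position; "tcp_rot": TCP orientation; "wrist_force": force on the tool from outside, world axes, zero at the start; "torque": the same for the moment, N m; "width": opening from 0.0 (shut) to 1.0 (fully open).
Only numpy, scipy, OpenCV 4.12 (cv2) and the standard library are available. Lean on these libraries where they do the work, as an engineer would, in place of code of your own. Each camera call takes 0.05 s, during which the arm holds its last target.

## Working session

There is one attempt and no reset: what is moved stays moved. The work goes in short steps, Python scripts to look and compute and a shell command to move; the robot and the scene stay as the last step left them, time stands still between calls to the robot, and variables do not carry over. Pictures are saved under pics/ and viewed, and the job is handed in when it is done.

```bash
mkdir -p pics; ls; cat > h.py <<'E'
import cv2, numpy as np
from workcell import bot
def snap(n,f):
    c=bot.read_camera(n); cv2.imwrite('pics/'+f,cv2.cvtColor(c['pixels'],cv2.COLOR_RGB2BGR)); 
    import pickle; pickle.dump(c,open('pics/'+f[:-4]+'.pkl','wb')); return c
def ray(c,u,v,z):
    R=np.array(c['R']);t=np.array(c['t']); o=-R.T@t
    d=R.T@np.array([(u-c['cx'])/c['fx'],(v-c['cy'])/c['fy'],1]); return o+d*(z-o[2])/d[2]
def proj(c,X):
    p=np.array(c['R'])@np.array(X)+np.array(c['t']); return c['fx']*p[0]/p[2]+c['cx'],c['fy']*p[1]/p[2]+c['cy']
E
python3 - <<'E'
from h import *
for n in ['scene','top','wrist']:
    c=snap(n,n+'0.png'); print(n,c['fx'],-np.array(c['R']).T@np.array(c['t']))
s=bot.read_state(); print(s)
E
```

```text
pics
scene 406.2533415015735 [0.0378078  0.39994235 0.44643595]
top 383.895634826112 [ 0.43888262 -0.18142829  0.90244421]
wrist 356.528283841897 [0.09923543 0.67136352 0.37247097]
{'time': 0.15, 'q': array([ 1.28210125e+00,  2.64602338e-01,  1.60514238e+00, -4.55910037e-05,
        1.27370483e+00, -3.68973570e-02]), 'joint_vel': array([-0.00080399, -0.00239743, -0.00291371, -0.00045488,  0.0009716 ,
       -0.0001472 ]), 'joint_torque': array([ 1.10319488e-03, -5.15909135e+01, -3.67957413e+01,  9.22848562e-05,
        8.05448071e-03,  4.08067069e-05]), 'tool_pos': array([0.16802615, 0.65317003, 0.25518868]), 'tcp_rot': array([-1.56358522,  0.19790949, -0.19750331]), 'wrist_force': array([-0.33998865,  0.46123854,  0.53795284]), 'torque': array([-0.01495325, -0.01323808,  0.00146902]), 'width': 0.9985266056667158}
```

View pics/scene0.png

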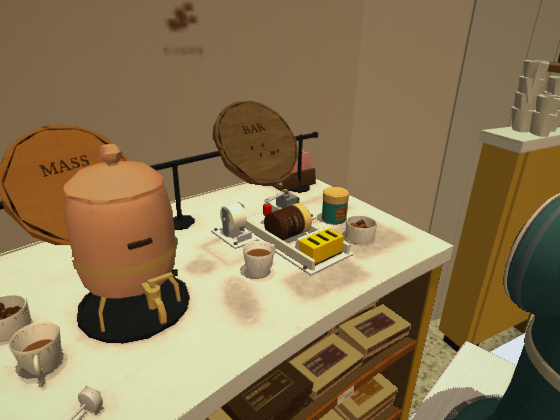

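View pics/top0.png

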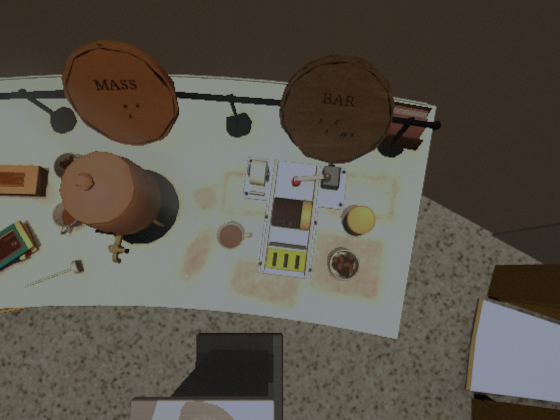

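View pics/wrist0.png

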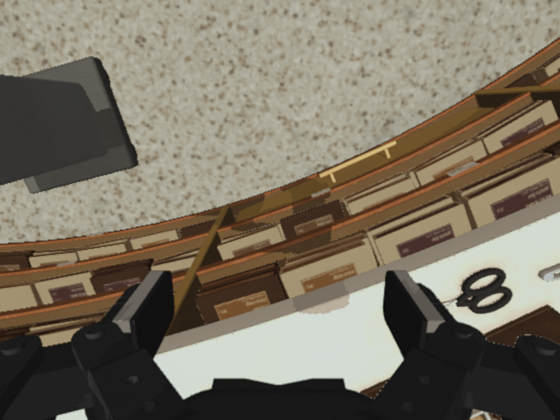

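The top view shows the lane running away from the robot (+x, with a small tilt): chock at about (287,261), tin (291,213), roller (297,181), pivot housing (331,177), cup (232,236), bowl (343,264), teal tin (360,220). I'll zoom in and measure next.

```bash
python3 - <<'E'
from h import *
import pickle
c=pickle.load(open('pics/top0.pkl','rb'))
im=cv2.cvtColor(c['pixels'],cv2.COLOR_RGB2BGR)
x0,y0,x1,y1=215,145,385,290
cv2.imwrite('pics/topz.png',cv2.resize(im[y0:y1,x0:x1],None,fx=4.5,fy=4.1,interpolation=cv2.INTER_CUBIC))
print(np.array(c['R']).round(3))
hsv=cv2.cvtColor(im,cv2.COLOR_BGR2HSV)
def blob(lo,hi,box):
    m=cv2.inRange(hsv,lo,hi); k=np.zeros_like(m); k[box[1]:box[3],box[0]:box[2]]=1; m*=k
    n,l,s,ce=cv2.connectedComponentsWithStats(m); i=1+np.argmax(s[1:,4]); 
    p=cv2.findContours((l==i).astype('u1'),0,2)[0][0]
    return s[i],ce[i],cv2.minAreaRect(p)
y=blob((22,120,90),(35,255,255),(250,235,320,285)); print('yellow',y, cv2.boxPoints(y[2]))
for u,v in cv2.boxPoints(y[2]): print(ray(c,u,v,.049).round(4))
r=blob((0,150,80),(8,255,255),(285,170,310,195)); print('red',r, ray(c,*r[1],.052))
E
```

```text
[[-0.003 -1.    -0.01 ]
 [-0.989  0.005 -0.148]
 [ 0.149  0.01  -0.989]]
yellow (array([267, 249,  39,  22, 554], dtype=int32), array([285.87184116, 259.3700361 ]), ((285.738525390625, 259.59234619140625), (38.07866287231445, 18.357139587402344), 7.125016689300537)) [[265.70776 266.3385 ]
 [267.98468 248.12311]
 [305.7693  252.84619]
 [303.49237 271.06158]]
[ 0.4423 -0.1462  0.049 ]
[ 0.4822 -0.1512  0.049 ]
[ 0.4715 -0.2347  0.049 ]
[ 0.4318 -0.2292  0.049 ]
red (array([293, 179,   7,   6,  20], dtype=int32), array([295.55, 182.25]), ((295.5000305175781, 182.0), (6.640782833099365, 4.110960960388184), 18.434947967529297)) [ 0.63041334 -0.2136309   0.052     ]
```

View pics/topz.png

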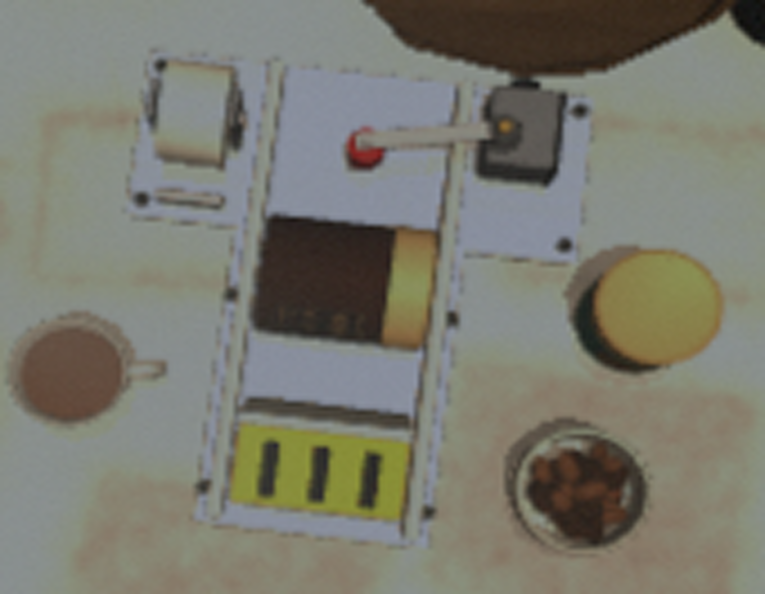

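```bash
python3 - <<'E'
from h import *
import pickle
from scipy.spatial.transform import Rotation as Ro
c=pickle.load(open('pics/top0.pkl','rb'))
z=lambda x,y:(215+x/4.5-.4,145+y/4.1-.4)
P=lambda x,y,h:ray(c,*z(x,y),h)
Lm,Lf=P(216,516,.028),P(276,60,.028); Rm,Rf=P(411,538,.028),P(465,83,.028)
print('guides',Lm.round(4),Lf.round(4),Rm.round(4),Rf.round(4))
for a,b in((Lm,Lf),(Rm,Rf)): d=b-a; print(np.degrees(np.arctan2(d[1],d[0])),np.hypot(*d[:2]))
p=P(507,127,.066); ro=P(362,145,.052); print('pivot',p,'roller',ro,np.hypot(*(p-ro)[:2]))
th=np.radians(-7.3); ex=np.array([np.cos(th),np.sin(th)]); ey=np.array([-ex[1],ex[0]])
o=p[:2]-.08*ex+.068*ey; print('origin by pivot',o,'mouth',o-.15*ex, 'by guides',(Lm+Rm)[:2]/2)
m=(Lm+Rm)[:2]/2; o2=m+.15*ex
f=lambda X,o:np.array([(X[:2]-o)@ex,(X[:2]-o)@ey]).round(4)
for n,X in dict(roller=ro,pivot=p,chockrear=(P(230,498,.049)+P(402,520,.049))/2,tinback=(P(258,330,.04)+P(420,348,.04))/2,tinfront=(P(272,215,.04)+P(430,230,.04))/2).items(): print(n,X.round(4),f(X,o),f(X,o2))
s=bot.read_state(); R=Ro.from_rotvec(s['tcp_rot']).as_matrix(); print(R.round(3)); print('jaw yaw',np.degrees(np.arctan2(R[1,2],R[0,2])))
E
```

```text
guides [ 0.4332 -0.1384  0.028 ] [ 0.6914 -0.169   0.028 ] [ 0.421  -0.2357  0.028 ] [ 0.6772 -0.2674  0.028 ]
-6.764836361929355 0.25997913824170127
-7.044847867663229 0.2581562698843704
pivot [ 0.64210333 -0.283968    0.066     ] roller [ 0.63571098 -0.21253833  0.052     ] 0.07171513264901595
origin by pivot [ 0.57139217 -0.20635401] mouth [ 0.422608   -0.18729432] by guides [ 0.42710895 -0.18703899]
roller [ 0.6357 -0.2125  0.052 ] [0.0646 0.002 ] [0.0602 0.0012]
pivot [ 0.6421 -0.284   0.066 ] [ 0.08  -0.068] [ 0.0756 -0.0688]
chockrear [ 0.4369 -0.1882  0.049 ] [-0.1357  0.0009] [-1.401e-01  1.000e-04]
tinback [ 0.5293 -0.2003  0.04  ] [-0.0425  0.0006] [-0.0469 -0.0002]
tinfront [ 0.5944 -0.2069  0.04  ] [0.0229 0.0024] [0.0185 0.0015]
[[ 0.968 -0.     0.249]
 [-0.249 -0.002  0.968]
 [-0.    -1.    -0.002]]
jaw yaw 75.57382162316189
```

```bash
python3 -m jog '[[0,0,55,0,30],[0,0,110,0,30],[30,-50,125,1,30],[65,-105,130,2,30],[100,-160,130,3,30],[135,-215,130,4,30],[165,-270,130,5,30],[195,-325,130,6,30],[217,-382,130,7,30],[232,-440,130,7.5,30]]'
```

```text
time: 1.4
tool_pos: [0.3994, 0.216, 0.386]
tcp_rot: [-1.569, 0.094, -0.095]
wrist_force: [1.4, 0.5, -0.4]
width: 0.357
```

```bash
python3 -m jog '[[10,-60,0,0,30],[15,-120,0,0,30],[15,-180,0,0,30],[15,-240,0,0,30],[12,-300,0,0,30],[9,-360,0,0,30],[7,-400,-10,0,30],[7,-400,-70,0,30],[7,-400,-130,0,30],[7,-400,-190,0,30]]'; python3 - <<'E'
from h import *
for n in ['scene','top','wrist']: snap(n,n+'1.png')
s=bot.read_state();print(s['tool_pos'],s['wrist_force'])
E
```

```text
time: 2.65
tool_pos: [0.4057, -0.1822, 0.1946]
tcp_rot: [-1.569, 0.095, -0.096]
wrist_force: [0.2, -0.7, -0.5]
width: 0.347
[ 0.40293891 -0.18046611  0.19287957] [-0.45831804  0.52366021  0.64896483]
```

View pics/wrist1.png

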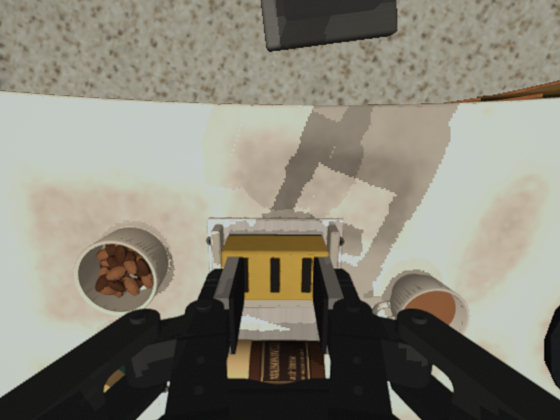

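View pics/scene1.png

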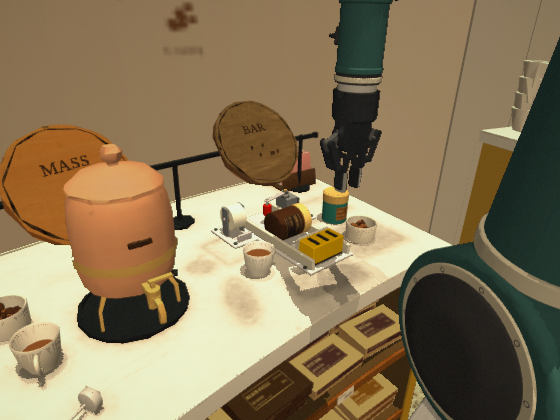

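```bash
python3 -m jog '[[0,0,-30,0,30],[0,0,-65,0,30],[0,0,-100,0,30],[0,0,-125,0,30],[0,0,-140,0,30],[0,0,-146,0,30],[0,0,-150,0,30],[0,0,-152,0,30],[0,0,-152,0,30],[0,0,-152,0,30]]'; python3 - <<'E'
from h import *
for n in ['scene','top','wrist']: c=snap(n,n+'2.png')
s=bot.read_state();print(s['tool_pos'],s['wrist_force'])
im=[cv2.imread(f'pics/{n}2.png') for n in('scene','wrist')]
a=cv2.resize(im[0][170:290,220:400],None,fx=3,fy=3,interpolation=2);
cv2.imwrite('pics/sz2.png',a)
E
```

```text
time: 4.05
tool_pos: [0.4062, -0.1821, 0.0446]
tcp_rot: [-1.569, 0.095, -0.095]
wrist_force: [-0.5, 0.1, 0.1]
width: 0.351
[ 0.40610391 -0.18209301  0.04445841] [-0.38591725 -0.15404629 -0.23424187]
```

View pics/sz2.png

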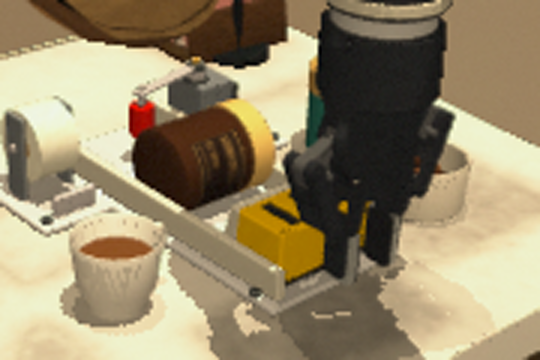

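View pics/wrist2.png

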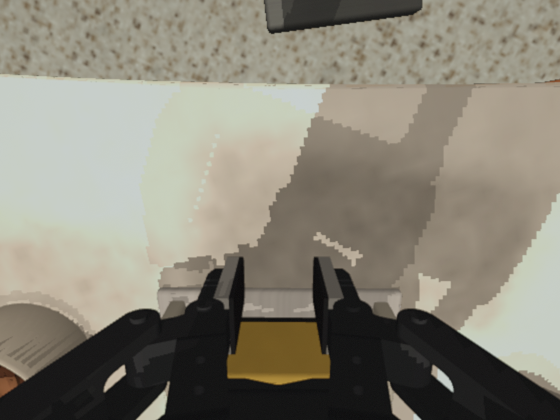

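View pics/top2.png

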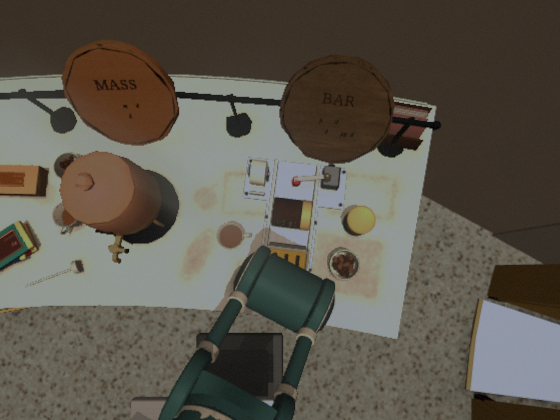

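The fingers stand between the guides just behind the chock. The wrist image puts their midpoint at about column 282 and the lane centre at 280, and the chock, tin and roller haven't moved. I'll start the push.

```bash
python3 -m jog '[[5,-1.5,0,0,30],[10,-2.5,0,0,30],[14,-3.5,0,0,30],[17,-4,0,0,30],[19,-4.3,0,0,30],[22,-4.7,0,0,30],[25,-5,0,0,30],[28,-5.4,0,0,30],[31,-5.8,0,0,30],[34,-6.2,0,0,30]]'; python3 - <<'E'
from h import *
for n in ['scene','top']: c=snap(n,n+'3.png')
s=bot.read_state();print(s['tool_pos'],s['wrist_force'])
E
```

```text
time: 5.45
tool_pos: [0.4402, -0.1882, 0.0442]
tcp_rot: [-1.569, 0.095, -0.095]
wrist_force: [-3.0, 0.4, -0.4]
width: 0.352
[ 0.44068534 -0.18838578  0.04444362] [-1.91394948 -0.15655913 -0.39136511]
```

```bash
cat >> h.py <<'E'
import pickle
th=np.radians(-7.1); EX=np.array([np.cos(th),np.sin(th)]); EY=np.array([-EX[1],EX[0]]); O=np.array([.573,-.2065])
def lab(X): return np.array([(X[:2]-O)@EX,(X[:2]-O)@EY]).round(4)
def meas(f):
    c=pickle.load(open('pics/'+f,'rb')); hsv=cv2.cvtColor(c['pixels'],cv2.COLOR_RGB2HSV)
    k=np.zeros(hsv.shape[:2],'u1'); k[168:275,255:322]=255
    out={}
    for n,lo,hi,h in (('yellow',(22,120,60),(35,255,255),.049),('tin',(0,40,10),(20,255,75),.05),('red',(0,150,80),(8,255,255),.052)):
        m=cv2.inRange(hsv,lo,hi)&k
        nn,l,s,ce=cv2.connectedComponentsWithStats(m)
        if nn<2: continue
        i=1+np.argmax(s[1:,4]); ys,xs=np.nonzero(l==i)
        L=np.array([lab(ray(c,u,v,h)) for u,v in zip(xs,ys)])
        out[n]=(s[i,4],np.percentile(L[:,0],[3,50,97]).round(4),L.mean(0).round(4)); print(n,*out[n])
    return out
E
python3 - <<'E'
from h import *
meas('top0.pkl'); print(); meas('top3.pkl')
im=cv2.imread('pics/top3.png')[145:290,215:385]
cv2.imwrite('pics/tz3.png',cv2.resize(im,None,fx=4.5,fy=4.1,interpolation=2))
E
```

```text
yellow 558 [-0.1362 -0.1164 -0.098 ] [-0.1167  0.0013]
tin 753 [-0.0412 -0.012   0.0166] [-0.012   0.0117]
red 20 [0.0539 0.0578 0.0634] [0.0579 0.    ]

yellow 2 [-0.0326 -0.0324 -0.0323] [-0.0324 -0.0238]
tin 746 [-0.0421 -0.0118  0.0166] [-0.0118  0.0112]
red 20 [0.0539 0.0578 0.0634] [0.0579 0.    ]
```

View pics/tz3.png

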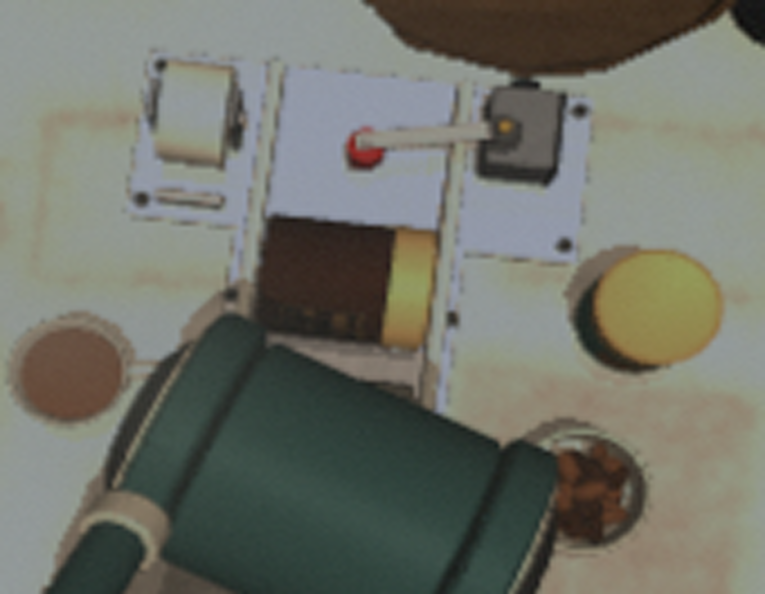

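```bash
python3 -m jog '[[2,-0.2,0,0,30],[4,-0.5,0,0,30],[6,-0.7,0,0,30],[8,-1,0,0,30],[10,-1.2,0,0,30],[12,-1.5,0,0,30],[14,-1.7,0,0,30],[16,-2,0,0,30],[18,-2.2,0,0,30],[20,-2.5,0,0,30]]';  python3 -m jog '[[1,-0.1,0,0,30],[2,-0.2,0,0,30],[3,-0.4,0,0,30],[4,-0.5,0,0,30],[5,-0.6,0,0,30],[6,-0.7,0,0,30],[7,-0.9,0,0,30],[8,-1,0,0,30],[9,-1.1,0,0,30],[10,-1.2,0,0,30]]'; python3 - <<'E'
from h import *
for n in ['scene','top']: c=snap(n,n+'4.png')
s=bot.read_state();print(s['tool_pos'],s['wrist_force'])
meas('top4.pkl')
im=cv2.imread('pics/scene4.png')[170:290,220:400]
cv2.imwrite('pics/sz4.png',cv2.resize(im,None,fx=4,fy=4,interpolation=2))
E
```

```text
time: 6.8
tool_pos: [0.4601, -0.1907, 0.0443]
tcp_rot: [-1.569, 0.095, -0.095]
wrist_force: [-3.4, 0.9, 2.3]
width: 0.357
time: 8.05
tool_pos: [0.4701, -0.1919, 0.0443]
tcp_rot: [-1.569, 0.095, -0.095]
wrist_force: [-3.4, 0.1, 1.2]
width: 0.351
[ 0.47028976 -0.19198752  0.04427081] [-2.56221251 -0.06236485 -0.53847927]
yellow 1 [0.0133 0.0133 0.0133] [ 0.0133 -0.0243]
tin 406 [-0.0133  0.0074  0.0229] [0.0067 0.008 ]
red 21 [0.0539 0.058  0.0633] [ 0.058  -0.0002]
```

View pics/sz4.png

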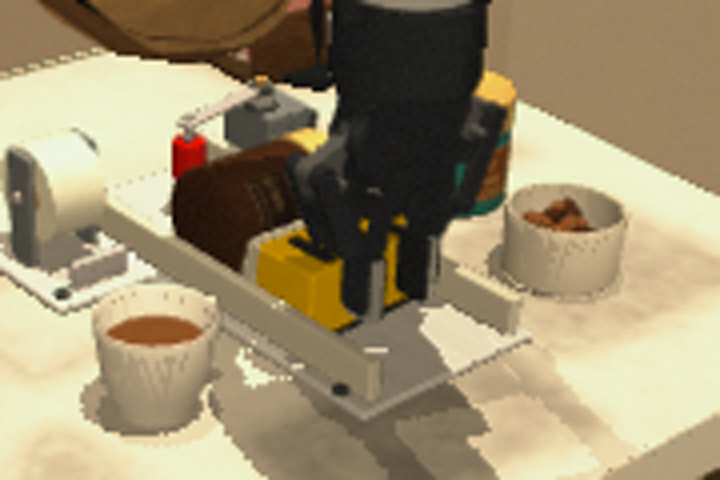

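```bash
python3 -m jog '[[1.7,-0.2,0,0,30],[3.4,-0.4,0,0,30],[5.1,-0.6,0,0,30],[6.8,-0.8,0,0,30],[8.5,-1,0,0,30],[10.2,-1.3,0,0,30],[11.9,-1.5,0,0,30],[13.6,-1.7,0,0,30],[15.3,-1.9,0,0,30],[17,-2.1,0,0,30]]'; python3 - <<'E'
from h import *
for n in ['scene','top']: c=snap(n,n+'5.png')
s=bot.read_state();print(s['tool_pos'],s['wrist_force'])
meas('top5.pkl')
im=cv2.imread('pics/scene5.png')[170:290,220:400]
cv2.imwrite('pics/sz5.png',cv2.resize(im,None,fx=4,fy=4,interpolation=2))
E
```

```text
time: 9.4
tool_pos: [0.4871, -0.194, 0.0442]
tcp_rot: [-1.569, 0.095, -0.095]
wrist_force: [-2.5, 1.1, -0.4]
width: 0.356
[ 0.48744887 -0.19411582  0.04439273] [-2.4883535   0.36075217 -0.04603742]
yellow 1 [0.03 0.03 0.03] [ 0.03   -0.0293]
tin 293 [0.0125 0.0289 0.0402] [0.0283 0.007 ]
red 22 [0.0539 0.0578 0.0633] [ 0.058  -0.0006]
```

View pics/sz5.png

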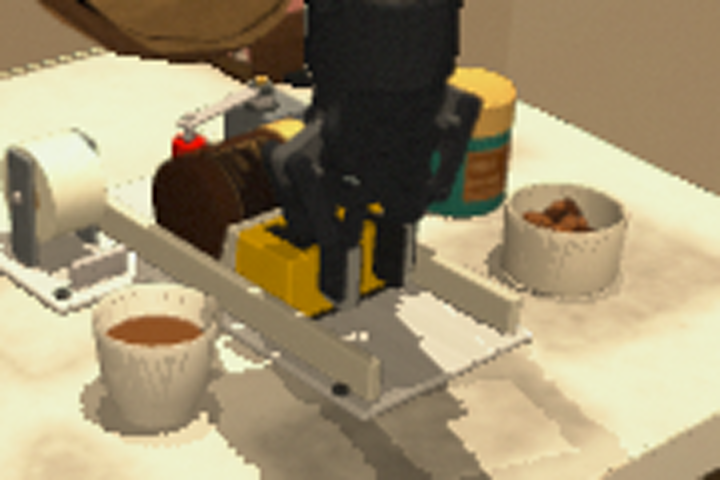

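```bash
python3 -m jog '[[0.5,-0.1,0,0,30],[1,-0.1,0,0,30],[1.5,-0.2,0,0,30],[2,-0.2,0,0,30],[2.5,-0.3,0,0,30],[3,-0.4,0,0,30],[3.5,-0.4,0,0,30],[4,-0.5,0,0,30],[4.5,-0.6,0,0,30],[5,-0.6,0,0,30]]'; python3 -m jog '[[0.2,0,0,0,30],[0.4,0,0,0,30],[0.6,-0.1,0,0,30],[0.8,-0.1,0,0,30],[1,-0.1,0,0,30],[1.2,-0.1,0,0,30],[1.4,-0.2,0,0,30],[1.6,-0.2,0,0,30],[1.8,-0.2,0,0,30],[2,-0.2,0,0,30]]'; python3 - <<'E'
from h import *
for n in ['top']: c=snap(n,n+'6.png')
s=bot.read_state();print(s['tool_pos'],s['wrist_force'])
meas('top6.pkl')
im=cv2.imread('pics/top6.png')[145:290,215:385]
cv2.imwrite('pics/tz6.png',cv2.resize(im,None,fx=4.5,fy=4.1,interpolation=2))
E
```

```text
time: 10.75
tool_pos: [0.492, -0.1946, 0.0443]
tcp_rot: [-1.569, 0.095, -0.095]
wrist_force: [-3.1, -0.5, 1.7]
width: 0.349
time: 12.0
tool_pos: [0.494, -0.1948, 0.0443]
tcp_rot: [-1.569, 0.095, -0.095]
wrist_force: [-4.2, -0.7, 1.3]
width: 0.351
[ 0.49410335 -0.19483376  0.04426603] [-4.00000876  1.19592755  0.51779287]
yellow 1 [0.0366 0.0366 0.0366] [ 0.0366 -0.0263]
tin 242 [0.023  0.0378 0.05  ] [0.0373 0.005 ]
red 21 [0.0539 0.0577 0.0633] [ 0.0578 -0.0004]
```

View pics/tz6.png

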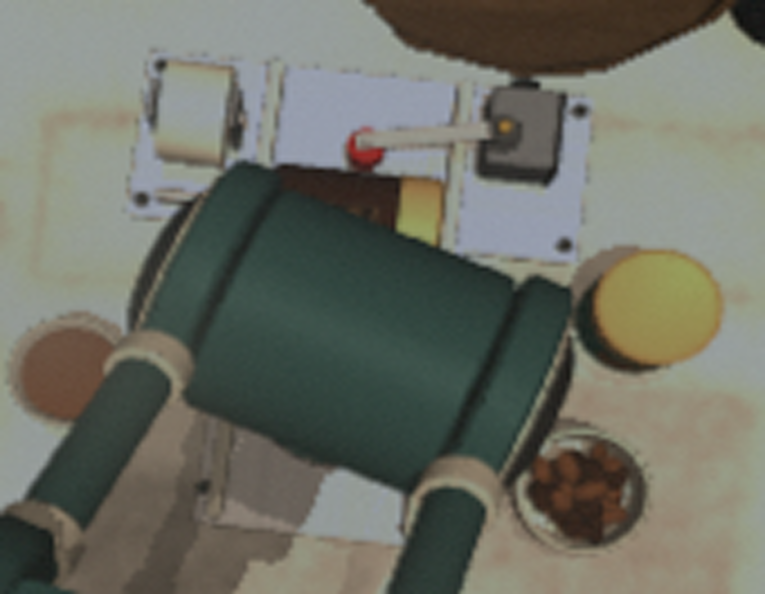

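```bash
cat > chk.py <<'E'
import sys
from h import *
n=sys.argv[1]
print('F before',bot.read_state()['wrist_force'].round(2))
c=snap('top',f'top{n}.png'); a=bot.read_state()['wrist_force'].round(2)
c=snap('scene',f'scene{n}.png'); print('F',a,bot.read_state()['wrist_force'].round(2)); meas(f'top{n}.pkl')
E
python3 -m jog '[[0.2,0,0,0,30],[0.4,0,0,0,30],[0.6,-0.1,0,0,30],[0.8,-0.1,0,0,30],[1,-0.1,0,0,30],[1.2,-0.1,0,0,30],[1.4,-0.2,0,0,30],[1.6,-0.2,0,0,30],[1.8,-0.2,0,0,30],[2,-0.2,0,0,30]]'; python3 chk.py 7
```

```text
time: 13.3
tool_pos: [0.496, -0.195, 0.0442]
tcp_rot: [-1.569, 0.095, -0.095]
wrist_force: [-3.6, 0.8, 0.5]
width: 0.353
F before [-3.61  0.75  0.54]
F [-2.84  0.52  1.  ] [-2.65  0.58 -0.61]
yellow 1 [0.0384 0.0384 0.0384] [ 0.0384 -0.0216]
tin 225 [0.0261 0.0402 0.0494] [0.0396 0.0051]
red 22 [0.0539 0.0578 0.0633] [ 0.058  -0.0006]
```

```bash
python3 -m jog '[[0.2,0,0,0,30],[0.4,0,0,0,30],[0.6,-0.1,0,0,30],[0.8,-0.1,0,0,30],[1,-0.1,0,0,30],[1.2,-0.1,0,0,30],[1.4,-0.2,0,0,30],[1.6,-0.2,0,0,30],[1.8,-0.2,0,0,30],[2,-0.2,0,0,30]]'; python3 chk.py 8
```

```text
time: 14.65
tool_pos: [0.498, -0.1952, 0.0443]
tcp_rot: [-1.569, 0.095, -0.095]
wrist_force: [-3.2, -0.0, 0.1]
width: 0.346
F before [-3.22 -0.03  0.05]
F [-3.53  0.62 -0.35] [-2.58 -0.21 -0.54]
yellow 3 [0.0407 0.041  0.0412] [ 0.041  -0.0235]
tin 213 [0.0289 0.0432 0.0525] [0.0425 0.0045]
red 22 [0.0559 0.0592 0.0656] [0.0596 0.0001]
```

```bash
python3 -m jog '[[0.2,0,0,0,30],[0.4,0,0,0,30],[0.6,-0.1,0,0,30],[0.8,-0.1,0,0,30],[1,-0.1,0,0,30],[1.2,-0.1,0,0,30],[1.4,-0.2,0,0,30],[1.6,-0.2,0,0,30],[1.8,-0.2,0,0,30],[2,-0.2,0,0,30]]'; python3 chk.py 9
```

```text
time: 16.0
tool_pos: [0.5, -0.1954, 0.0443]
tcp_rot: [-1.569, 0.095, -0.095]
wrist_force: [-2.7, -0.0, -0.4]
width: 0.351
F before [-2.74 -0.01 -0.38]
F [-2.96  0.47 -0.6 ] [-2.57 -0.02 -0.32]
yellow 1 [0.0405 0.0405 0.0405] [ 0.0405 -0.0395]
tin 197 [0.0325 0.0457 0.0547] [0.045  0.0044]
red 23 [0.0574 0.0614 0.0678] [0.0617 0.0003]
```

The roller is now moving with the tin, and the force is still at about 3 N, so this is the free play.

```bash
python3 -m jog '[[0.2,0,0,0,30],[0.4,0,0,0,30],[0.6,-0.1,0,0,30],[0.8,-0.1,0,0,30],[1,-0.1,0,0,30],[1.2,-0.1,0,0,30],[1.4,-0.2,0,0,30],[1.6,-0.2,0,0,30],[1.8,-0.2,0,0,30],[2,-0.2,0,0,30]]'; python3 chk.py 10
```

```text
time: 17.35
tool_pos: [0.502, -0.1956, 0.0443]
tcp_rot: [-1.569, 0.095, -0.095]
wrist_force: [-3.1, 0.6, -0.7]
width: 0.349
F before [-3.08  0.65 -0.73]
F [-1.81  0.23  0.4 ] [-3.01  0.14 -0.99]
yellow 1 [0.0432 0.0432 0.0432] [ 0.0432 -0.0233]
tin 185 [0.035  0.048  0.0568] [0.0473 0.0042]
red 23 [0.0595 0.0634 0.0678] [0.0635 0.0005]
```

```bash
python3 -m jog '[[0.2,0,0,0,30],[0.4,0,0,0,30],[0.6,-0.1,0,0,30],[0.8,-0.1,0,0,30],[1,-0.1,0,0,30],[1.2,-0.1,0,0,30],[1.4,-0.2,0,0,30],[1.6,-0.2,0,0,30],[1.8,-0.2,0,0,30],[2,-0.2,0,0,30]]'; python3 chk.py 11
```

```text
time: 18.7
tool_pos: [0.5033, -0.1957, 0.0443]
tcp_rot: [-1.569, 0.096, -0.094]
wrist_force: [-5.9, 0.3, 2.7]
width: 0.355
F before [-5.89  0.27  2.7 ]
F [-5.75  0.21  1.95] [-5.8  -0.38  2.94]
yellow 3 [0.0458 0.0461 0.0463] [ 0.0461 -0.0275]
tin 159 [0.0378 0.0503 0.0588] [0.0495 0.0028]
red 22 [0.0605 0.0638 0.0702] [0.0642 0.0007]
```

The force has stepped up to 5.9 N, which means the switch is being taken up. I'll go on in finer steps.

```bash
python3 -m jog '[[0.1,0,0,0,30],[0.3,0,0,0,30],[0.4,-0.1,0,0,30],[0.6,-0.1,0,0,30],[0.7,-0.1,0,0,30],[0.9,-0.1,0,0,30],[1,-0.1,0,0,30],[1.2,-0.2,0,0,30],[1.3,-0.2,0,0,30],[1.5,-0.2,0,0,30]]'; python3 chk.py 12
```

```text
time: 20.05
tool_pos: [0.5042, -0.1957, 0.0441]
tcp_rot: [-1.568, 0.097, -0.092]
wrist_force: [-6.5, 0.2, 3.3]
width: 0.349
F before [-6.49  0.18  3.27]
F [-7.18  0.05  3.45] [-6.95  0.4   1.91]
yellow 7 [0.0409 0.0463 0.0471] [ 0.045  -0.0358]
tin 146 [0.04   0.0514 0.0592] [0.0507 0.0028]
red 19 [0.0608 0.0647 0.0704] [0.0646 0.0012]
```

```bash
python3 -m jog '[[0.1,0,0,0,30],[0.2,0,0,0,30],[0.3,0,0,0,30],[0.4,0,0,0,30],[0.5,-0.1,0,0,30],[0.6,-0.1,0,0,30],[0.7,-0.1,0,0,30],[0.8,-0.1,0,0,30],[0.9,-0.1,0,0,30],[1,-0.1,0,0,30]]'; python3 chk.py 13
```

```text
time: 21.4
tool_pos: [0.505, -0.1957, 0.044]
tcp_rot: [-1.568, 0.097, -0.092]
wrist_force: [-8.8, 0.7, 3.4]
width: 0.353
F before [-8.77  0.72  3.37]
F [-7.78  1.04  3.64] [-6.26  0.17  3.21]
yellow 3 [0.0484 0.0486 0.0489] [ 0.0486 -0.0295]
tin 140 [0.0418 0.0526 0.0603] [0.0518 0.0027]
red 21 [0.0628 0.066  0.0725] [0.0664 0.0013]
```

```bash
python3 -m jog '[[0.1,0,0,0,30],[0.2,0,0,0,30],[0.3,0,0,0,30],[0.4,0,0,0,30],[0.5,-0.1,0,0,30],[0.6,-0.1,0,0,30],[0.7,-0.1,0,0,30],[0.8,-0.1,0,0,30],[0.9,-0.1,0,0,30],[1,-0.1,0,0,30]]'; python3 chk.py 14
```

```text
time: 22.75
tool_pos: [0.5058, -0.1958, 0.0439]
tcp_rot: [-1.568, 0.097, -0.092]
wrist_force: [-7.7, 0.8, 3.5]
width: 0.349
F before [-7.68  0.8   3.52]
F [-8.73  0.52  3.66] [-8.56  0.58  4.19]
yellow 2 [0.0486 0.0488 0.0489] [ 0.0488 -0.0306]
tin 130 [0.0425 0.0536 0.0613] [0.0529 0.0015]
red 22 [0.0628 0.0662 0.0725] [0.0665 0.0009]
```

```bash
python3 -m jog '[[0.1,0,0,0,30],[0.2,0,0,0,30],[0.3,0,0,0,30],[0.4,0,0,0,30],[0.5,-0.1,0,0,30],[0.6,-0.1,0,0,30],[0.7,-0.1,0,0,30],[0.8,-0.1,0,0,30],[0.9,-0.1,0,0,30],[1,-0.1,0,0,30]]'; python3 chk.py 15
```

```text
time: 24.1
tool_pos: [0.5067, -0.1958, 0.0439]
tcp_rot: [-1.568, 0.098, -0.092]
wrist_force: [-8.5, 1.1, 4.0]
width: 0.354
F before [-8.54  1.14  4.04]
F [-7.99  1.    3.94] [-7.78  0.63  3.98]
yellow 3 [0.0501 0.0504 0.0507] [ 0.0504 -0.0248]
tin 119 [0.0444 0.0546 0.0617] [0.0539 0.0003]
red 21 [0.0631 0.067  0.0725] [0.067  0.0012]
```

```bash
python3 -m jog '[[0.1,0,0,0,30],[0.2,0,0,0,30],[0.3,0,0,0,30],[0.4,0,0,0,30],[0.5,-0.1,0,0,30],[0.6,-0.1,0,0,30],[0.7,-0.1,0,0,30],[0.8,-0.1,0,0,30],[0.9,-0.1,0,0,30],[1,-0.1,0,0,30]]'; python3 chk.py 16
```

```text
time: 25.45
tool_pos: [0.5077, -0.1959, 0.0438]
tcp_rot: [-1.568, 0.098, -0.092]
wrist_force: [-8.6, 0.5, 3.6]
width: 0.354
F before [-8.6   0.54  3.6 ]
F [-7.65  1.74  3.73] [-8.12  1.44  3.67]
yellow 2 [0.0475 0.0485 0.0496] [ 0.0485 -0.0387]
tin 117 [0.0454 0.0561 0.0635] [0.0554 0.0002]
red 22 [0.0651 0.0684 0.0748] [0.0688 0.0012]
```

```bash
python3 -m jog '[[0.1,0,0,0,30],[0.2,0,0,0,30],[0.3,0,0,0,30],[0.4,0,0,0,30],[0.5,-0.1,0,0,30],[0.6,-0.1,0,0,30],[0.7,-0.1,0,0,30],[0.8,-0.1,0,0,30],[0.9,-0.1,0,0,30],[1,-0.1,0,0,30]]'; python3 chk.py 17
```

```text
time: 26.8
tool_pos: [0.5088, -0.1959, 0.0438]
tcp_rot: [-1.568, 0.098, -0.092]
wrist_force: [-8.9, 1.1, 3.2]
width: 0.355
F before [-8.85  1.07  3.2 ]
F [-8.29  1.91  2.29] [-7.52  1.2   3.15]
yellow 1 [0.0527 0.0527 0.0527] [ 0.0527 -0.0245]
tin 105 [0.0468 0.0569 0.0636] [ 0.0562 -0.0007]
red 20 [0.0654 0.069  0.0749] [0.0692 0.0013]
```

```bash
python3 -m jog '[[0.1,0,0,0,30],[0.2,0,0,0,30],[0.3,0,0,0,30],[0.4,0,0,0,30],[0.5,-0.1,0,0,30],[0.6,-0.1,0,0,30],[0.7,-0.1,0,0,30],[0.8,-0.1,0,0,30],[0.9,-0.1,0,0,30],[1,-0.1,0,0,30]]'; python3 chk.py 18
```

```text
time: 28.15
tool_pos: [0.51, -0.1961, 0.0438]
tcp_rot: [-1.568, 0.097, -0.092]
wrist_force: [-7.4, 1.2, 2.4]
width: 0.349
F before [-7.41  1.17  2.39]
F [-7.44  0.82  1.53] [-7.34  0.34  1.83]
yellow 3 [0.053  0.0532 0.0535] [ 0.0532 -0.029 ]
tin 100 [0.0488 0.0586 0.0654] [ 0.0579 -0.0006]
red 22 [0.0674 0.0708 0.0771] [0.0711 0.0014]
```

```bash
python3 - <<'E'
from h import *
im=cv2.imread('pics/top18.png')[150:200,240:350]
a=cv2.resize(im,None,fx=7,fy=5.5,interpolation=2)
b=cv2.imread('pics/scene18.png')[175:265,220:370]
b=cv2.resize(b,(770,300),interpolation=2)
cv2.imwrite('pics/c18.png',np.vstack([a,b]))
E
```

```text
(no output)
```

View pics/c18.png

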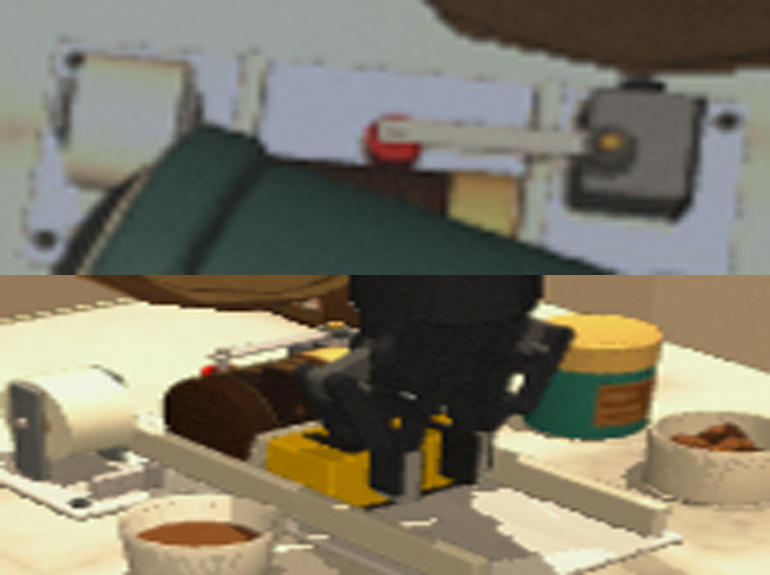

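Force has eased to 7.4 N from a plateau of about 8.5 N, so it's near the click. I'll step on a little to make the drop clear.

```bash
python3 -m jog '[[0.1,0,0,0,30],[0.2,0,0,0,30],[0.3,0,0,0,30],[0.4,0,0,0,30],[0.5,-0.1,0,0,30],[0.6,-0.1,0,0,30],[0.7,-0.1,0,0,30],[0.8,-0.1,0,0,30],[0.9,-0.1,0,0,30],[1,-0.1,0,0,30]]'; python3 chk.py 19
```

```text
time: 29.5
tool_pos: [0.5114, -0.1962, 0.0438]
tcp_rot: [-1.568, 0.097, -0.093]
wrist_force: [-5.5, 0.7, 0.3]
width: 0.349
F before [-5.51  0.66  0.31]
F [-5.66  0.96 -0.28] [-6.38  1.11  0.96]
yellow 2 [0.0547 0.0548 0.055 ] [ 0.0548 -0.0231]
tin 94 [0.0508 0.0599 0.0663] [ 0.0594 -0.0014]
red 21 [0.0677 0.0721 0.0771] [0.072  0.0019]
```

The force has fallen to about 5.7 N. That and about 8.5 mm of travel since take-up put the rocker near 0.12 rad, which is clicked and well short of overtravel. I'll stop here and back straight off, then lift.

```bash
python3 -m jog '[[-0.5,0.1,0,0,30],[-1.5,0.2,0,0,30],[-3,0.4,0,0,30],[-6,0.7,0,0,30],[-10,1.2,0,0,30],[-15,1.8,0,0,30],[-20,2.5,0,0,30],[-25,3.1,0,0,30],[-30,3.7,0,0,30],[-30,3.7,0,0,30]]'; python3 chk.py 20
```

```text
time: 30.85
tool_pos: [0.482, -0.1929, 0.0442]
tcp_rot: [-1.569, 0.095, -0.095]
wrist_force: [-0.0, 0.1, -0.3]
width: 0.35
F before [-0.05  0.07 -0.3 ]
F [0.41 0.1  0.02] [ 0.85 -0.86  0.4 ]
yellow 2 [0.0153 0.0154 0.0156] [ 0.0154 -0.023 ]
tin 647 [0.0076 0.0374 0.0636] [0.0373 0.0107]
red 21 [0.0677 0.0721 0.0771] [0.072  0.0019]
```

```bash
python3 - <<'E'
from h import *
a=cv2.imread('pics/top20.png')[150:200,240:350]
a=cv2.resize(a,(770,275),interpolation=2)
b=cv2.imread('pics/scene20.png')[175:265,220:370]
b=cv2.resize(b,(770,300),interpolation=2)
cv2.imwrite('pics/c20.png',np.vstack([a,b]))
E
```

```text
(no output)
```

View pics/c20.png

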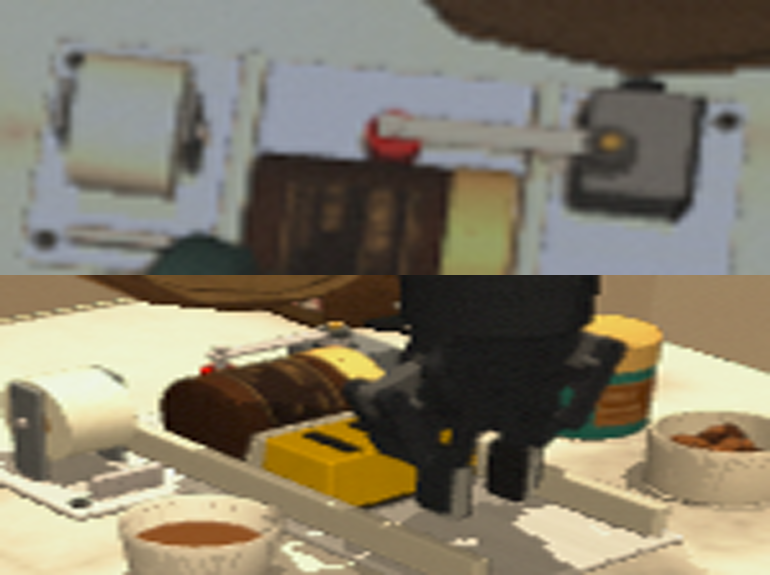

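The roller stayed at x = 0.072 and the tin is still held by the chock. The fingers are clear at about 0 N. I'll lift away and check once more.

```bash
python3 -m jog '[[-10,1,3,0,30],[-20,2,10,0,30],[-25,3,30,0,30],[-30,4,60,0,30],[-35,4,100,0,30],[-40,5,140,0,30],[-40,5,180,0,30],[-40,5,200,0,30],[-40,5,200,0,30],[-40,5,200,0,30]]'; python3 chk.py 21;  python3 - <<'E'
from h import *
a=cv2.imread('pics/top21.png')[150:290,215:385]
a=cv2.resize(a,(560,460),interpolation=2)
cv2.imwrite('pics/c21.png',a)
E
```

```text
time: 32.2
tool_pos: [0.4415, -0.1877, 0.2432]
tcp_rot: [-1.568, 0.096, -0.094]
wrist_force: [-0.6, 1.2, -0.5]
width: 0.349
F before [-0.59  1.17 -0.55]
F [ 0.41 -0.35  0.09] [ 0.36 -0.05  0.59]
yellow 31 [-0.0152 -0.0113 -0.0092] [-0.0117 -0.0253]
tin 738 [0.0017 0.0315 0.0632] [0.0324 0.0125]
red 21 [0.0677 0.0721 0.0771] [0.072  0.0019]
```

View pics/c21.png

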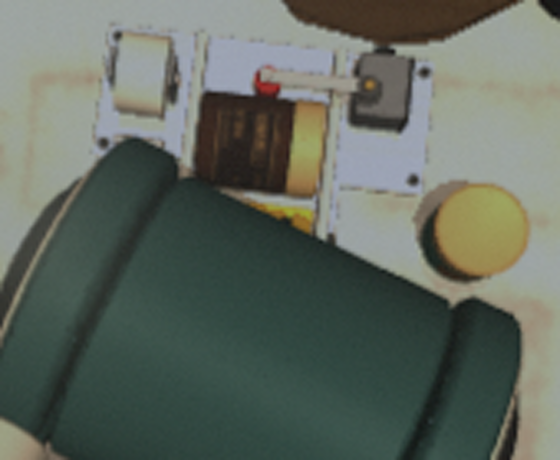

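View pics/scene21.png

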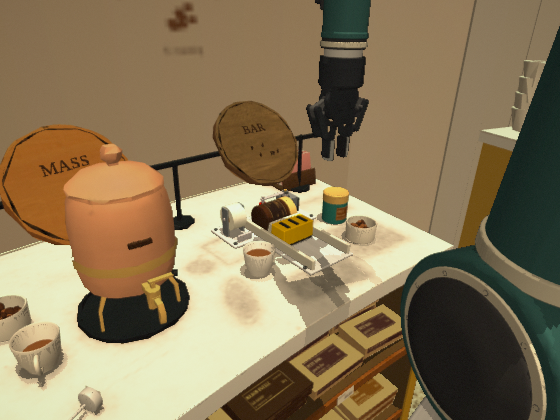

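```bash
python3 - <<'E'
from h import *
print(bot.read_state()['wrist_force'].round(2)); print(bot.finish_job())
E
```

```text
[ 0.36 -0.05  0.59]
the job is handed in; nothing more can be done
None
```

The job is handed in, at about 32 s on the robot's clock. I pushed the chock from behind with the fingertips until it rolled the tin against the roller and the switch clicked, then backed straight off and lifted clear.

- **Feeling the click:** the push force was about 3 N through the free play, rose to a plateau of about 8.5 N, then fell to about 5.7 N, where I stopped. From the force drop and about 8 mm of roller travel since take-up, I put the rocker at about 0.12 rad. It counts as clicked from 0.08, and overtravel starts at 0.22.
- **After letting go:** the roller stayed at the same spot in the top view (x = 0.072 on the lane) after the fingers left the chock and after the lift, so the tin is still held. The robot is touching nothing (about 0 N, within noise).
- **Bystanders:** in the last scene image the cup, bowl and teal tin look where they were, judged by eye. The arm hides the cup and bowl in the last top view.

The rocker angle is an estimate, since it can't be read directly. The force plateau ran about 2 mm further than I expected, probably because the arm gives a little. No check failed.

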